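# Close the mesh of a small hive floor with its board

### The job

Close the mesh window of the small pine hive floor with the longer of the two boards: hold the board tilted, hook one end under the wooden lip of the hive floor, then bring the other end down so that the board lies flat on the seat inside the rim, and let go. Leave the shorter board and the amber jar where they are.

Things in the scene. Friction and masses are not known exactly. Their poses are not given: they have to be found in the camera images.
- hive_floor: Fixed pine tray, 226 (x) by 166 (y) mm, dark mesh inside. Origin: centre of underside, on the counter; z up. Flat seat 16 mm high, x -97 to 97, y -67 to 67 mm; rim all round 16 mm thick, top 38 mm high. Its -x end, roughly towards the robot, has a full-width lip over the seat from x -97 to -71 mm, underside 38, top 48 mm high. 168 mm stay open: the board enters only tilted, end under the lip.
- long_board: The board to fit: loose plywood, 180 (x) by 110 (y) by 8 (z) mm, about 0.14 kg, lying flat on the counter. Origin: centre of its underside; z up, to the side with the grip. Mid-top stands a pine grip bar 20 (x) by 70 (y) mm, from height 8 to 44 mm. Both ends are alike: either may go under the lip.
- short_board: Bystander of the same make but only 120 (x) by 110 (y) by 8 mm, same grip bar; too short for the hive floor. Origin: centre of its underside. To be left alone.
- jar: Squat closed amber glass jar, 72 mm across, 75 mm high, standing on the counter. Origin: centre of its underside. To be left alone.
Not all that is in view belongs to the job. What is shaped like the long_board but blue is not meant.

How it is judged:
By the outcome, as a careful person would: the job done as asked, in the order asked, and still so for the second after the job is handed in, with the robot touching nothing.
It also fails if it takes over 45 s, if anything falls off the work surface, if the arm or the gripper's body presses on something with over 40 N, if the wrist force passes 120 N, or if a joint passes its speed limit or range.

### The arm

A 6-joint arm with a two-finger parallel gripper is mounted at the origin on the work surface. World frame = base frame: x ahead of the robot, y to its left, z up, the work surface at z = 0. Lengths are in mm, angles in rad, forces in N, time in s.
With the tool pointing down it reaches from about 275 to 750 mm from the base axis. Payload 10.2 kg.
Tool frame: the origin (TCP) lies at the very end of the fingers, on their centre line; the grasp point (between the pads) lies 19 mm behind it; z points along the fingers, x is the direction in which the jaws open and shut, and the axes are right-handed (so a half turn about z gives the same grasp; the last joint's range is limited). The gripper opens to 85 mm and grips with 20 to 120 N. Pads are 22 mm wide; open, the fingers measure 114 mm over their backs; the gripper's body (76 mm by 85 mm) begins 54 mm behind the grasp point. The pads swing forward as they close: fully open they stand 13 mm farther back than shut.
Start: joints at [-1.401, 0.313, 1.498, -0, 1.331, -0.223], TCP at [200.946, -485.028, 231.294] pointing down, gripper open.
Joint ranges: [-2.94, 2.94], [-0.97, 2.17], [0.19, 2.56], [-1.23, 4.37], [0.02, 3.11], [-2.88, 2.88]. Speed limits (rad/s): [2.39, 2.39, 3.01, 3.14, 3.14, 3.14].

### API

Orientations are given as a unit quaternion [w, x, y, z].
In Python, from rig import ctrl, cams gives the robot as it stands.
- The arm moves only by the tool play_rows, never from a script. Its argument "steps" is a list of rows, each a list of 2 entries, a list of its own where there are three numbers: the shift along the tool's x, y, z normalised to -1 to 1, where 1 is 0.75 m, then the turn, a rotation vector about the tool's x, y, z normalised to -1 to 1, where 1 is 45 degrees. A call has 1 to 20 rows; each row shifts and turns the commanded pose from where the row before left it, along the tool's axes as they then stand; what a row does not reach is not made up. A row lasts 1/10 s, in which the tool goes at most 50 mm and 8.59 degrees, less where a joint would pass 70% of its speed; a pose out of reach is approached as far as the arm can. A call with a number of a shift or a turn outside -1 to 1 is refused whole. A call with a gripper value outside its range is refused whole. "grip" is the closure, from 0 (fully open) to 1 (shut), set as the call begins (left out, the last holds). The fingers move at their own pace and stop on an object; "squeeze" is the grip in N (left out, the last holds). Time passes only in rows, so rows that do not move let the fingers close. It gives the time, the measured TCP pose, the force and the opening at its end, in the units of the state.
- ctrl.sense(): the state, without advancing time (a new reading comes with each control period).
- cams.capture(name): name is "side" or "top" or "wrist"; returns the picture (480x640x3 uint8, red, green, blue); there is no depth.
- cams.camera_info(name): a dict with "fx", "fy", "cx", "cy" (pixels), "dist_coeffs" ([k1, k2, p1, p2, k3] as OpenCV has them; the pictures are not rectified), "xyz" and "attitude" of the camera in the world. Camera axes: x right, y up, looking along -z (the intrinsics and any distortion apply to the point x, -y, -z); pixel columns grow to the right and rows downward; lengths in mm; the calibration is good to about 2 mm. A picture is of the moment at which its call begins: read the wrist's pose just before it. camera_info takes no time and is no camera call; for the wrist camera it gives the pose at the moment of the call.
- ctrl.finish_job(): hands the job in, once; it reports no verdict.
Trained networks look in the newest picture that a camera, given by its name, has taken for a name from the list of things; names that differ only in an ending like _2 or _b are one class to them, and where a whole thing is asked for, a point or a joint stands for the part that bears it (a point fixed in the world has none). Each returns a list of dicts, best first, with "p" (0 to 1); they miss things now and then, are a little off and sometimes report something else, mostly with a low value. They report only what shows in the picture. A call takes as long as a camera call. They do not tell look-alikes from the thing itself.
- cams.search_frame(camera, thing): "rect" ([centre column, centre row, width, height] in pixels, round what is visible of it).
- cams.tip_of(camera, thing): "pixel" ([column, row] in pixels: a listed point, or the origin of a listed thing).
The state is a dict: "time_s": time; "joints": joint angles; "dq": joint speeds; "tau": joint torques, N m; "eef_pos": TCP position; "ee_rot": TCP orientation; "force": force on the tool from outside, world axes, zero at the start; "wrist_torque": the same for the moment, N m; "grip_width": opening from 0.0 (shut) to 1.0 (fully open).
Only numpy, scipy, OpenCV 4.12 (cv2) and the standard library are available. Lean on these libraries where they do the work, as an engineer would, in place of code of your own. Each camera call takes 0.05 s, during which the arm holds its last target.

## Working session

There is one attempt and no reset: what is moved stays moved. The work goes in short steps, Python scripts to look and compute and a tool call to move; the robot and the scene stay as the last step left them, time stands still between calls to the robot, and variables do not carry over. Pictures are saved under pics/ and viewed, and the job is handed in when it is done.

Besides the shell and the picture viewer there is one more tool, called after "Request:" as a command line: name --argument value ..., lists and objects as JSON in quotes. play_rows: Moves the arm, as the interface text tells. Its arguments: {"type":"object","properties":{"steps":{"type":"array"},"grip":{"type":"number"},"squeeze":{"type":"number"}},"required":["steps"]}

```bash
ls; mkdir -p pics; python3 - <<'E'
from rig import ctrl,cams
import cv2
print(ctrl.sense())
for n in ("side","top","wrist"):
    im=cams.capture(n); cv2.imwrite(f"pics/{n}0.png",im[:,:,::-1]); print(n,cams.camera_info(n))
    for t in ("hive_floor","long_board","short_board","jar"):
        print(t,cams.search_frame(n,t)[:3],cams.tip_of(n,t)[:3])
E
```

```text
pics
{'time_s': 0.0, 'joints': array([-1.40139861e+00,  3.13466931e-01,  1.49842328e+00,  3.02135294e-05,
        1.33101456e+00, -2.23393677e-01]), 'dq': array([ 5.74128129e-04, -1.29010243e-03, -2.26423822e-04,  9.04929163e-04,
       -3.15873761e-05,  2.06139008e-03]), 'tau': array([-2.62642352e-04, -4.12263143e+01, -2.59743601e+01, -1.91439353e-04,
        4.08906824e-03,  3.61708018e-06]), 'eef_pos': array([ 200.90872194, -484.76268573,  230.73161412]), 'ee_rot': array([-4.86347991e-04,  8.31493077e-01, -5.55534727e-01, -4.40560074e-04]), 'force': array([-0.04347551,  0.83456794, -0.11759014]), 'wrist_torque': array([0.03998958, 0.00651591, 0.02954253]), 'grip_width': 0.9969952055973803}
side {'fx': 521.9281524393485, 'fy': 521.9281524393485, 'cx': 313.8582737627298, 'cy': 240.70253355950874, 'dist_coeffs': array([-0.15411843,  0.        ,  0.        ,  0.        ,  0.        ]), 'xyz': array([ 246.88747503, -768.86973489, 1008.7915266 ]), 'attitude': array([ 0.92670098,  0.33392401, -0.05544771, -0.16323482])}
hive_floor [{'rect': [293.2, 191.9, 102.7, 73.8], 'p': 0.59}] [{'pix
[... 1172 characters left out ...]
[230.6, 335.9], 'p': 0.59}]
short_board [{'rect': [451.4, 258.9, 52.5, 50.6], 'p': 0.9}] [{'pixel': [450.6, 258.3], 'p': 0.56}]
jar [{'rect': [331.6, 145.5, 27.9, 36.8], 'p': 0.84}] [{'pixel': [331.5, 151.8], 'p': 0.94}]
wrist {'fx': 346.90085877811345, 'fy': 346.90085877811345, 'cx': 312.72263274093194, 'cy': 241.7347146243724, 'dist_coeffs': array([-0.05183689,  0.        ,  0.        ,  0.        ,  0.        ]), 'xyz': array([ 273.04289696, -455.44892331,  374.19255638]), 'attitude': array([ 0.82133902, -0.12903658,  0.08597969, -0.54896199])}
hive_floor [] []
long_board [{'rect': [172.8, 118.2, 208.4, 177.3], 'p': 0.85}] [{'pixel': [172.4, 122.9], 'p': 0.59}]
short_board [] []
jar [] []
```

View pics/top0.png

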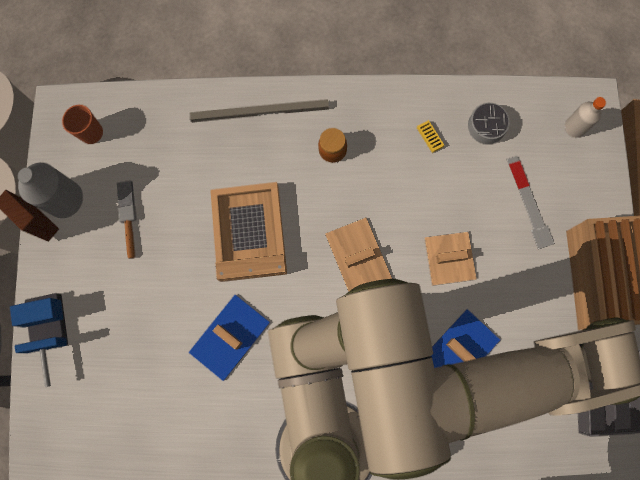

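View pics/side0.png

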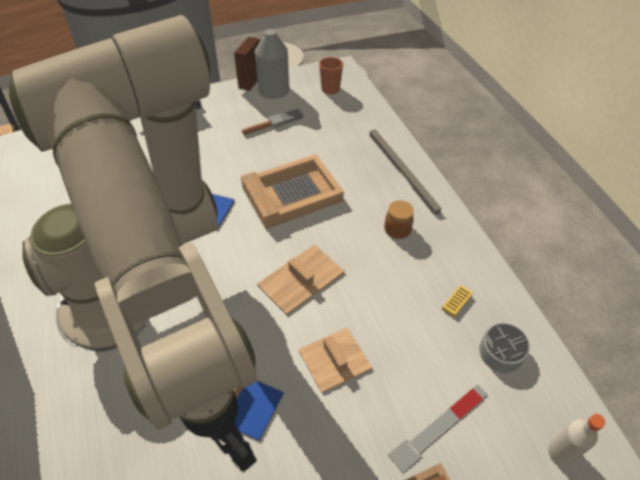

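View pics/wrist0.png

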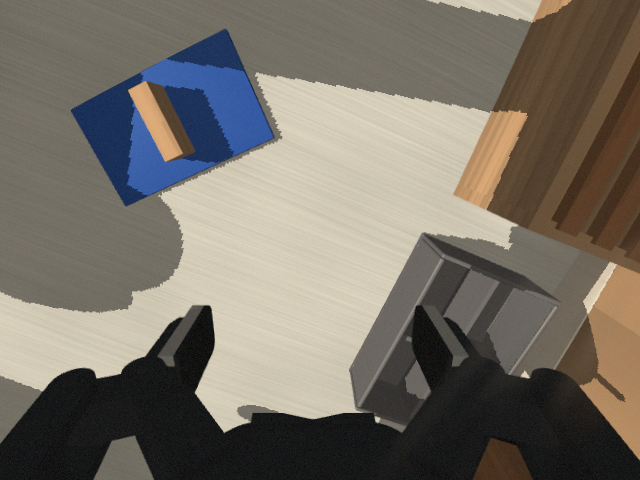

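The top view shows the tray at about (248,232) with its lip at the lower (robot) side, and the pine long board at about (360,255), partly covered by the arm. The short board is at (451,258), the jar at (332,146), and there are two blue decoys. I'll zoom in for corners.

```bash
cat > h.py <<'E'
import numpy as np,cv2
from scipy.spatial.transform import Rotation as R
from scipy.optimize import least_squares
def rq(q): q=np.asarray(q); return R.from_quat([q[1],q[2],q[3],q[0]])
def proj(ci,P):
    P=np.atleast_2d(np.asarray(P,float))
    pc=rq(ci['attitude']).inv().apply(P-ci['xyz'])*[1,-1,-1]
    K=np.array([[ci['fx'],0,ci['cx']],[0,ci['fy'],ci['cy']],[0,0,1]])
    return cv2.projectPoints(pc,np.zeros(3),np.zeros(3),K,np.array(ci['dist_coeffs']))[0][:,0]
def ray(ci,px,z):
    K=np.array([[ci['fx'],0,ci['cx']],[0,ci['fy'],ci['cy']],[0,0,1]])
    u=cv2.undistortPoints(np.array(px,float).reshape(-1,1,2),K,np.array(ci['dist_coeffs']))[:,0]
    d=rq(ci['attitude']).apply(np.c_[u[:,0],-u[:,1],-np.ones(len(u))])
    o=ci['xyz']; return o+d*((z-o[2])/d[:,2])[:,None]
def place(p,pts):
    c,s=np.cos(p[2]),np.sin(p[2]); pts=np.atleast_2d(pts)
    return np.c_[p[0]+c*pts[:,0]-s*pts[:,1],p[1]+s*pts[:,0]+c*pts[:,1],pts[:,2]]
E
python3 - <<'E'
import cv2
for n,(x0,y0,w,h) in {"top":(200,170,200,130),"side":(230,140,130,180)}.items():
    im=cv2.imread(f"pics/{n}0.png")[y0:y0+h,x0:x0+w]
    s=4 if n=="top" else 3.3
    cv2.imwrite(f"pics/{n}0z.png",cv2.resize(im,None,fx=s,fy=s,interpolation=cv2.INTER_CUBIC))
E
```

```text
(no output)
```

View pics/top0z.png

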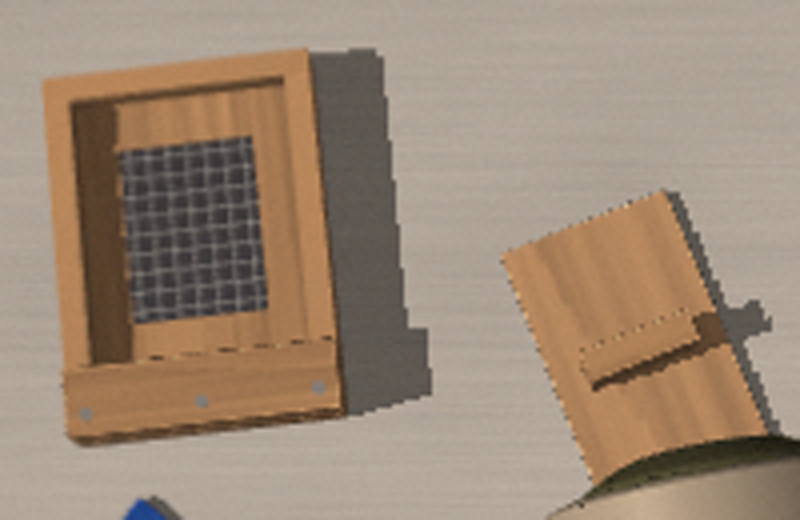

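View pics/side0z.png

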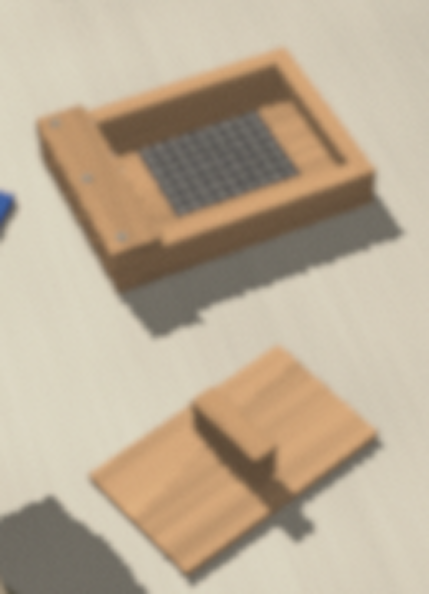

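```bash
cat > fit.py <<'E'
from h import *
from rig import cams
T=cams.camera_info("top"); S=cams.camera_info("side")
def ft(l): return (np.array(l,float)+.5)/4-.5+[200,170]
def fs(l): return (np.array(l,float)+.5)/3.3-.5+[230,140]
tray=[(T,[(113,83,38),(113,-83,38),(97,67,38),(97,-67,38),(-71,83,48),(-71,-83,48),(-113,-83,48)],ft([(44,80),(308,49),(70,103),(284,77),(64,372),(334,339),(342,405)])),
 (S,[(113,83,38),(113,-83,38),(-113,83,48),(-71,83,48),(-71,-83,48),(-113,-83,48),(-113,-83,0),(113,-83,0)],fs([(285,48),(374,173),(38,121),(80,107),(160,238),(112,255),(122,292),(372,198)]))]
board=[(T,[(90,55,8),(90,-55,8),(10,35,44),(10,-35,44)],ft([(502,254),(663,190),(582,350),(686,308)])),
 (S,[(90,55,8),(90,-55,8),(-90,55,8),(-90,-55,8)],fs([(277,345),(378,435),(92,477),(188,570)]))]
for nm,m,p0 in (("tray",tray,(500,150,0.1)),("board",board,(480,-60,.36))):
    for sel in ([0,1],[0],[1]):
        f=lambda p: np.concatenate([(proj(m[i][0],place(p,m[i][1]))-m[i][2]).ravel() for i in sel])
        r=least_squares(f,p0,loss='soft_l1'); print(nm,sel,r.x.round(3),np.abs(r.fun).mean().round(2)); 
        if len(sel)==2: print(f(r.x).reshape(-1,2).round(1).tolist())
E
python3 fit.py
```

```text
tray [0, 1] [5.21704e+02 1.88793e+02 1.08000e-01] 0.56
[[-0.6, -0.1], [-0.0, -0.3], [-0.3, -0.4], [0.1, -0.3], [-0.7, -0.5], [0.5, -0.2], [0.3, 0.6], [-0.6, -0.2], [0.4, -0.6], [-1.5, -0.1], [0.4, -0.7], [0.6, 0.1], [-0.3, 0.4], [-1.9, 1.8], [0.5, 1.9]]
tray [0] [521.243 188.533   6.392] 0.31
tray [1] [5.22449e+02 1.89553e+02 1.09000e-01] 0.75
board [0, 1] [ 4.55257e+02 -8.32370e+01  3.81000e-01] 0.5
[[-0.5, 0.1], [0.4, -0.5], [-0.4, 0.3], [0.7, -0.2], [0.3, -0.2], [0.5, -0.9], [-1.2, -0.3], [-0.1, 1.6]]
board [0] [ 4.55089e+02 -8.29730e+01  3.79000e-01] 0.36
board [1] [ 4.55368e+02 -8.34560e+01  3.81000e-01] 0.62
```

```bash
cat > plan.py <<'E'
from h import *
import json
def Rt(yaw,tilt=0):
    # tool down, tool x along yaw; tilt>0 raises the +x end of a held board
    base=R.from_matrix(np.array([[np.cos(yaw),np.sin(yaw),0],[np.sin(yaw),-np.cos(yaw),0],[0,0,-1]]).T)
    ax=np.array([np.sin(yaw),-np.cos(yaw),0])  # rot about -y lifts +x
    return R.from_rotvec(ax*tilt)*base
def rows(p,Rr,path,show=True):
    out=[];p=np.array(p,float)
    for q,Q in path:
        d=np.round(Rr.inv().apply(np.array(q)-p)/750,3)+0.
        t=np.round((Rr.inv()*Q).as_rotvec()/np.radians(45),3)+0.
        out.append([d.tolist(),t.tolist()]); p=p+Rr.apply(d*750); Rr=Rr*R.from_rotvec(t*np.radians(45))
        assert np.linalg.norm(d)*750<50 and np.linalg.norm(t)*45<8.59,(d*750,t*45)
    print(json.dumps(out)); print("ends",p.round(2),"rpyq",Rr.as_quat().round(4))
    return p,Rr
def line(p0,R0,p1,R1,n):
    p0,p1=np.array(p0,float),np.array(p1,float); w=(R0.inv()*R1).as_rotvec(); L=[]
    for i in range(1,n+1):
        s=i/n; a=(1-np.cos(np.pi*s))/2; a=.6*a+.4*s
        L.append((p0+a*(p1-p0),R0*R.from_rotvec(a*w)))
    return L
E
python3 - <<'E'
from plan import *
from rig import ctrl
s=ctrl.sense(); p=[200.946,-485.028,231.294]; R0=rq(s['ee_rot'])
g=[455.2,-83.1,150]
rows(p,R0,line(p,R0,g,Rt(.38),17))
E
```

```text
[[[-0.01, -0.015, 0.003], [0.0, 0.0, -0.057]], [[-0.014, -0.021, 0.004], [0.0, 0.0, -0.077]], [[-0.015, -0.026, 0.006], [0.0, 0.0, -0.095]], [[-0.015, -0.033, 0.006], [0.0, 0.0, -0.113]], [[-0.014, -0.038, 0.007], [0.0, 0.0, -0.128]], [[-0.01, -0.044, 0.007], [0.0, 0.0, -0.14]], [[-0.007, -0.047, 0.008], [0.0, 0.0, -0.149]], [[-0.001, -0.049, 0.009], [0.0, 0.0, -0.155]], [[0.005, -0.05, 0.008], [0.0, 0.0, -0.156]], [[0.012, -0.048, 0.009], [0.0, 0.0, -0.155]], [[0.016, -0.045, 0.008], [0.0, 0.0, -0.149]], [[0.02, -0.04, 0.008], [0.0, 0.0, -0.14]], [[0.022, -0.034, 0.007], [0.0, 0.0, -0.128]], [[0.023, -0.029, 0.006], [0.0, 0.0, -0.113]], [[0.021, -0.022, 0.005], [0.0, 0.0, -0.095]], [[0.018, -0.016, 0.004], [0.0, 0.0, -0.077]], [[0.014, -0.011, 0.003], [0.0, 0.0, -0.057]]]
ends [455.01 -83.4  150.29] rpyq [ 0.982  0.189 -0.     0.   ]
```

Request:
play_rows --steps '[[[-0.01,-0.015,0.003],[0.0,0.0,-0.057]],[[-0.014,-0.021,0.004],[0.0,0.0,-0.077]],[[-0.015,-0.026,0.006],[0.0,0.0,-0.095]],[[-0.015,-0.033,0.006],[0.0,0.0,-0.113]],[[-0.014,-0.038,0.007],[0.0,0.0,-0.128]],[[-0.01,-0.044,0.007],[0.0,0.0,-0.14]],[[-0.007,-0.047,0.008],[0.0,0.0,-0.149]],[[-0.001,-0.049,0.009],[0.0,0.0,-0.155]],[[0.005,-0.05,0.008],[0.0,0.0,-0.156]],[[0.012,-0.048,0.009],[0.0,0.0,-0.155]],[[0.016,-0.045,0.008],[0.0,0.0,-0.149]],[[0.02,-0.04,0.008],[0.0,0.0,-0.14]],[[0.022,-0.034,0.007],[0.0,0.0,-0.128]],[[0.023,-0.029,0.006],[0.0,0.0,-0.113]],[[0.021,-0.022,0.005],[0.0,0.0,-0.095]],[[0.018,-0.016,0.004],[0.0,0.0,-0.077]],[[0.014,-0.011,0.003],[0.0,0.0,-0.057]],[[0,0,0],[0,0,0]],[[0,0,0],[0,0,0]]]' --grip 0

```text
time_s: 3.25
eef_pos: [454.7, -83.5, 150.3]
ee_rot: [0.0, 0.982, 0.189, -0.0]
force: [0.5, -0.2, 0.8]
grip_width: 1.001
```

```bash
python3 - <<'E'
from plan import *
from rig import ctrl,cams
s=ctrl.sense(); print(s['time_s'],s['eef_pos'],(Rt(.38).inv()*rq(s['ee_rot'])).as_rotvec(degrees=True).round(2),s['force'],s['joints'].round(3))
ci=cams.camera_info("wrist"); im=cams.capture("wrist")[:,:,::-1].copy(); 
im2=cams.capture("top")[:,:,::-1]; cv2.imwrite("pics/top1.png",im2); cv2.imwrite("pics/wrist1raw.png",im)
import pickle; pickle.dump(ci,open("ci1.pkl","wb"))
p=(455.2,-83.1,.38)
for P in [(90,55,8),(90,-55,8),(-90,55,8),(-90,-55,8),(10,35,44),(10,-35,44),(-10,35,44),(-10,-35,44)]:
    u=proj(ci,place(p,[P]))[0]; print(P,u.round(1)); cv2.drawMarker(im,tuple(int(round(v)) for v in u),(255,0,255),0,9)
cv2.imwrite("pics/wrist1.png",im)
E
```

```text
3.25 [454.74647614 -83.45892387 150.31793045] [-0.   -0.01 -0.  ] [ 0.5291013  -0.1843366   0.76094859] [-0.436  0.262  1.793 -0.     1.087 -0.816]
(90, 55, 8) [425.3 160.8]
(90, -55, 8) [413.5 285.1]
(-90, 55, 8) [203.  160.8]
(-90, -55, 8) [214.5 285. ]
(10, 35, 44) [328.1 192.6]
(10, -35, 44) [326.9 281.5]
(-10, 35, 44) [300.4 192.6]
(-10, -35, 44) [301.4 281.5]
```

View pics/wrist1.png

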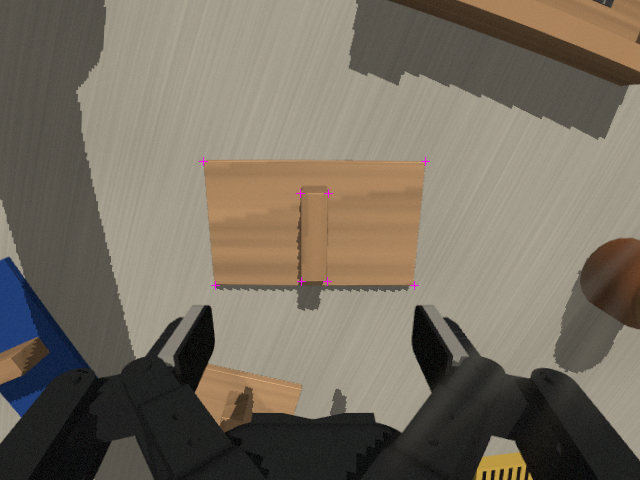

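View pics/top1.png

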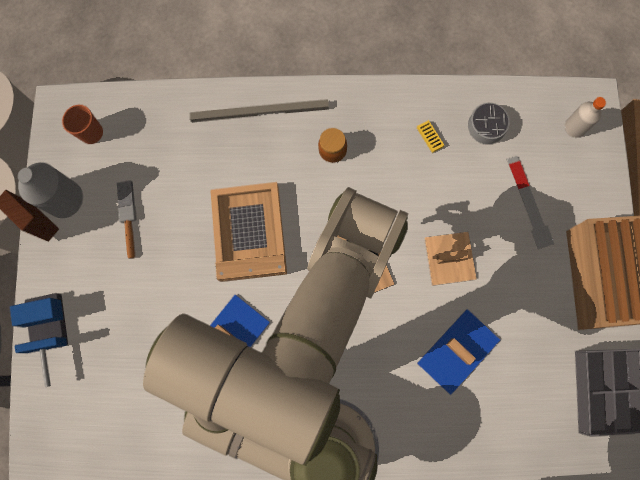

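Predicted corners fall on the board in the wrist view to within a pixel, e.g. the (204,161)–(425,161) edge. I'll descend and grasp.

Request:
play_rows --steps '[[[0.001,0,0.02],[0,0,0]],[[0,0,0.035],[0,0,0]],[[0,0,0.04],[0,0,0]],[[0,0,0.035],[0,0,0]],[[0,0,0.025],[0,0,0]],[[0,0,0.017],[0,0,0]],[[0,0,0.007],[0,0,0]],[[0,0,0.003],[0,0,0]],[[0,0,0],[0,0,0]]]' --grip 0

```text
time_s: 4.25
eef_pos: [455.9, -83.5, 14.2]
ee_rot: [0.0, 0.982, 0.189, 0.0]
force: [0.7, -0.6, 0.6]
grip_width: 1.001
```

Request:
play_rows --steps '[[[0,0,0],[0,0,0]],[[0,0,0],[0,0,0]],[[0,0,0],[0,0,0]],[[0,0,0],[0,0,0]],[[0,0,0],[0,0,0]],[[0,0,0],[0,0,0]],[[0,0,0],[0,0,0]],[[0,0,0],[0,0,0]],[[0,0,0],[0,0,0]],[[0,0,0],[0,0,0]]]' --grip 1 --squeeze 70

```text
time_s: 5.25
eef_pos: [455.9, -83.2, 14.1]
ee_rot: [0.0, 0.982, 0.189, 0.0]
force: [-0.6, 0.4, 5.2]
grip_width: 0.223
```

Gripped (about 19 mm opening). Next I'll plan the lift and carry to the tilted pre-insertion pose.

```bash
cat > tr.py <<'E'
from plan import *
TP=(521.4,188.6,.108); H=14.1
def tcp(xl,zl,th,y=0,tp=TP):
    t=np.radians(th); x=xl+90*np.cos(t)-H*np.sin(t); z=zl+90*np.sin(t)+H*np.cos(t)
    return place(tp,[(x,y,z)])[0],Rt(tp[2],t)
E
python3 - <<'E'
from tr import *
from rig import ctrl
s=ctrl.sense(); p0=s['eef_pos']; R0=rq(s['ee_rot']); p0[2]=13.8
up=p0+[0,0,100]
e,E=rows(p0,R0,line(p0,R0,up,R0,5))
c=np.radians(20)
C,RC=tcp(-92+70*np.cos(c),17.5+70*np.sin(c)+55,20); print(C)
rows(e,E,line(e,E,C,RC,11))
E
```

```text
[[[0.0, 0.0, -0.018], [0.0, 0.0, 0.0]], [[0.0, 0.0, -0.031], [0.0, 0.0, 0.0]], [[0.0, 0.0, -0.035], [0.0, 0.0, 0.0]], [[0.0, 0.0, -0.031], [0.0, 0.0, 0.0]], [[0.0, 0.0, -0.018], [0.0, 0.0, 0.0]]]
ends [455.87 -83.15 113.55] rpyq [9.82e-01 1.89e-01 2.00e-04 1.00e-04]
[574.61646137 194.36982838 140.47288889]
[[[0.014, -0.014, -0.002], [-0.003, 0.021, 0.017]], [[0.02, -0.021, -0.002], [-0.004, 0.032, 0.024]], [[0.026, -0.027, -0.002], [-0.006, 0.041, 0.032]], [[0.029, -0.032, -0.002], [-0.006, 0.048, 0.037]], [[0.031, -0.037, -0.002], [-0.007, 0.052, 0.041]], [[0.03, -0.038, 0.0], [-0.008, 0.053, 0.041]], [[0.029, -0.038, 0.001], [-0.007, 0.053, 0.041]], [[0.025, -0.036, 0.002], [-0.006, 0.047, 0.037]], [[0.02, -0.032, 0.002], [-0.006, 0.041, 0.032]], [[0.015, -0.024, 0.002], [-0.004, 0.032, 0.025]], [[0.01, -0.017, 0.001], [-0.003, 0.021, 0.016]]]
ends [574.72 194.26 140.67] rpyq [ 0.9834  0.0532  0.1733 -0.0094]
```

Request:
play_rows --steps '[[[0.0,0.0,-0.018],[0.0,0.0,0.0]],[[0.0,0.0,-0.031],[0.0,0.0,0.0]],[[0.0,0.0,-0.035],[0.0,0.0,0.0]],[[0.0,0.0,-0.031],[0.0,0.0,0.0]],[[0.0,0.0,-0.018],[0.0,0.0,0.0]],[[0,0,0],[0,0,0]]]'

```text
time_s: 5.85
eef_pos: [456.3, -83.4, 114.7]
ee_rot: [0.001, 0.982, 0.189, 0.001]
force: [0.6, 0.2, -1.7]
grip_width: 0.226
```

Request:
play_rows --steps '[[[0.014,-0.014,-0.002],[-0.003,0.021,0.017]],[[0.02,-0.021,-0.002],[-0.004,0.032,0.024]],[[0.026,-0.027,-0.002],[-0.006,0.041,0.032]],[[0.029,-0.032,-0.002],[-0.006,0.048,0.037]],[[0.031,-0.037,-0.002],[-0.007,0.052,0.041]],[[0.03,-0.038,0.0],[-0.008,0.053,0.041]],[[0.029,-0.038,0.001],[-0.007,0.053,0.041]],[[0.025,-0.036,0.002],[-0.006,0.047,0.037]],[[0.02,-0.032,0.002],[-0.006,0.041,0.032]],[[0.015,-0.024,0.002],[-0.004,0.032,0.025]],[[0.01,-0.017,0.001],[-0.003,0.021,0.016]],[[0,0,0],[0,0,0]],[[0,0,0],[0,0,0]]]'

```text
time_s: 7.15
eef_pos: [573.9, 194.0, 139.3]
ee_rot: [-0.009, 0.984, 0.054, 0.172]
force: [0.4, -0.5, -1.3]
grip_width: 0.226
```

```bash
cat > chk.py <<'E'
import sys
from tr import *
from rig import ctrl,cams
tag=sys.argv[1]
s=ctrl.sense(); Rr=rq(s['ee_rot']); p=s['eef_pos']
print(s['time_s'],p.round(2),s['force'].round(1),s['wrist_torque'].round(2),'gw',s['grip_width'].round(3),s['joints'].round(2))
x=Rr.apply([1,0,0]); print('tilt',np.degrees(np.arcsin(x[2])).round(2),'yaw',np.arctan2(x[1],x[0]).round(4),'roll',np.degrees(np.arcsin(Rr.apply([0,1,0])[2])).round(2))
o=p+Rr.apply([0,0,H])
def bw(P): return o+Rr.apply(np.array(P)*[1,-1,-1])
c,sn=np.cos(TP[2]),np.sin(TP[2])
for P in [(-90,0,0),(90,0,0)]:
    w=bw(P)-[TP[0],TP[1],0]; print('tray frame',P,(np.round([c*w[0]+sn*w[1],-sn*w[0]+c*w[1],w[2]],1)))
for n in sys.argv[2:]:
    ci=cams.camera_info(n); im=cams.capture(n)[:,:,::-1].copy(); cv2.imwrite(f"pics/{n}{tag}r.png",im)
    if n=="side": sc=5;off=(235,100);im=im[100:220,235:375]
    else: sc=1;off=(0,0)
    if sc>1: im=cv2.resize(im,None,fx=sc,fy=sc,interpolation=cv2.INTER_CUBIC)
    for P in [(90,55,8),(90,-55,8),(-90,55,8),(-90,-55,8),(10,35,44),(10,-35,44),(-10,35,44),(-10,-35,44)]:
        u=(proj(ci,[bw(P)])[0]-off+.5)*sc-.5; cv2.drawMarker(im,tuple(int(round(v)) for v in u),(255,0,255),0,9)
    for P in [(113,83,38),(113,-83,38),(-71,83,48),(-71,-83,48),(-113,-83,48),(-113,83,48),(97,67,38),(97,-67,38)]:
        u=(proj(ci,place(TP,[P]))[0]-off+.5)*sc-.5; cv2.drawMarker(im,tuple(int(round(v)) for v in u),(0,255,0),1,9)
    cv2.imwrite(f"pics/{n}{tag}.png",im)
E
python3 chk.py 2 side wrist
```

```text
Traceback (most recent call last):
  File "chk.py", line 6, in <module>
    print(s['time_s'],p.round(2),s['force'].round(1),s['wrist_torque'].round(2),'gw',s['grip_width'].round(3),s['joints'].round(2))
                                                                                     ^^^^^^^^^^^^^^^^^^^^^
AttributeError: 'float' object has no attribute 'round'
```

```bash
sed -i "s/s\['grip_width'\].round(3)/s['grip_width']/" chk.py; python3 chk.py 2 side wrist
```

```text
7.15 [573.89 194.01 139.32] [ 0.4 -0.5 -1.3] [0.   0.26 0.01] gw 0.22606959079444874 [ 0.14  0.42  1.65 -0.01  0.73  0.04]
tilt 19.82 yaw 0.1088 roll -0.0
tray frame (-90, 0, 0) [-27.1  -0.3  95.5]
tray frame (90, 0, 0) [142.2  -0.2 156.6]
```

View pics/side2.png

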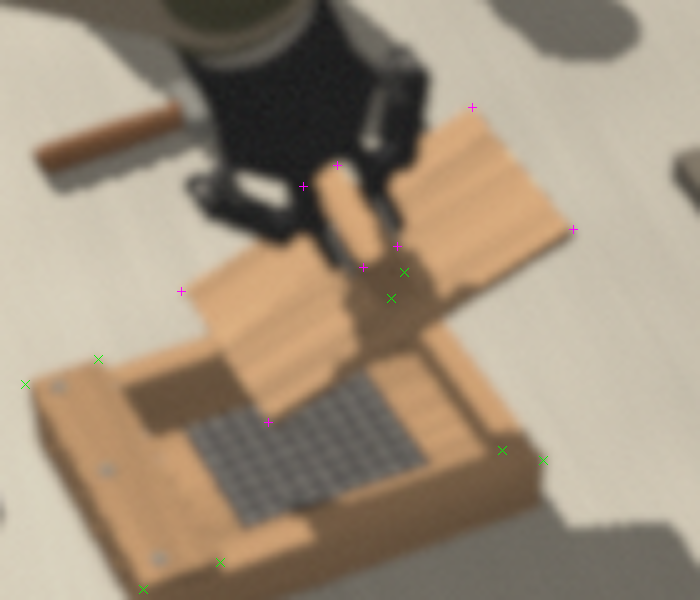

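View pics/wrist2.png

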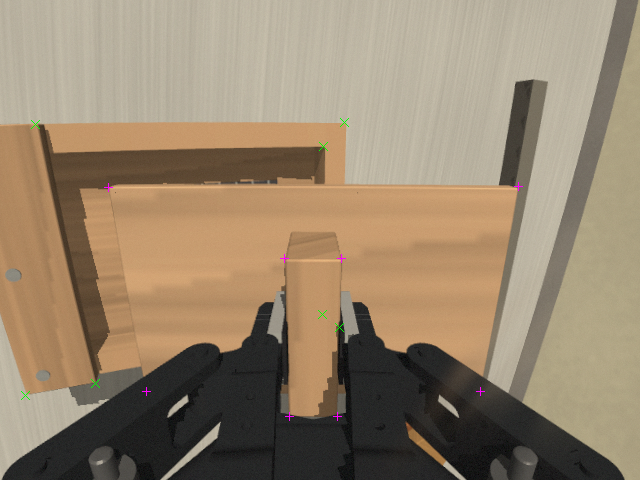

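The board is held true and the predicted markers agree. Wrist view: board corner (109,187), lip corner (36,124), far rim corner (344,122). I'll plan the lowering and then the slide under the lip.

```bash
python3 - <<'E'
from tr import *
from rig import ctrl
s=ctrl.sense(); p0=s['eef_pos']; R0=rq(s['ee_rot'])
c=np.radians(20)
B,RB=tcp(-92+70*np.cos(c),18+70*np.sin(c),20)
e,E=rows(p0,R0,line(p0,R0,B,RB,6))
D,RD=tcp(-92+30*np.cos(c),18+30*np.sin(c),20)
e,E=rows(e,E,line(e,E,D,RD,5))
E
```

```text
[[[-0.003, 0.0, 0.007], [0.0, 0.0, 0.0]], [[-0.004, 0.0, 0.012], [0.0, 0.001, 0.0]], [[-0.005, -0.001, 0.015], [0.0, 0.0, 0.0]], [[-0.005, 0.0, 0.015], [0.0, 0.001, 0.0]], [[-0.004, 0.0, 0.012], [0.0, 0.0, 0.0]], [[-0.003, 0.0, 0.007], [0.0, 0.001, 0.0]]]
ends [574.59 194.33  85.83] rpyq [ 0.9834  0.053   0.1735 -0.0094]
[[[-0.007, 0.0, 0.0], [0.0, 0.0, 0.0]], [[-0.013, 0.0, 0.0], [0.0, 0.0, 0.0]], [[-0.014, 0.0, 0.0], [0.0, 0.0, 0.0]], [[-0.012, 0.0, 0.0], [0.0, 0.0, 0.0]], [[-0.007, 0.0, 0.0], [0.0, 0.0, 0.0]]]
ends [537.46 190.31  72.22] rpyq [ 0.9834  0.053   0.1735 -0.0094]
```

Request:
play_rows --steps '[[[-0.003,0.0,0.007],[0.0,0.0,0.0]],[[-0.004,0.0,0.012],[0.0,0.001,0.0]],[[-0.005,-0.001,0.015],[0.0,0.0,0.0]],[[-0.005,0.0,0.015],[0.0,0.001,0.0]],[[-0.004,0.0,0.012],[0.0,0.0,0.0]],[[-0.003,0.0,0.007],[0.0,0.001,0.0]],[[-0.007,0.0,0.0],[0.0,0.0,0.0]],[[-0.013,0.0,0.0],[0.0,0.0,0.0]],[[-0.014,0.0,0.0],[0.0,0.0,0.0]],[[-0.012,0.0,0.0],[0.0,0.0,0.0]],[[-0.007,0.0,0.0],[0.0,0.0,0.0]],[[0,0,0],[0,0,0]],[[0,0,0],[0,0,0]]]'

```text
time_s: 8.55
eef_pos: [538.3, 191.1, 73.3]
ee_rot: [-0.01, 0.983, 0.053, 0.175]
force: [0.2, -0.4, -1.5]
grip_width: 0.221
```

```bash
python3 chk.py 3 side wrist
```

```text
8.55 [538.25 191.14  73.27] [ 0.2 -0.4 -1.5] [-0.04  0.24  0.02] gw 0.22094793210036925 [ 0.14  0.45  1.81 -0.02  0.53  0.05]
tilt 20.15 yaw 0.108 roll -0.02
tray frame (-90, 0, 0) [-62.6   0.7  29. ]
tray frame (90, 0, 0) [106.4   0.7  91. ]
```

View pics/side3.png

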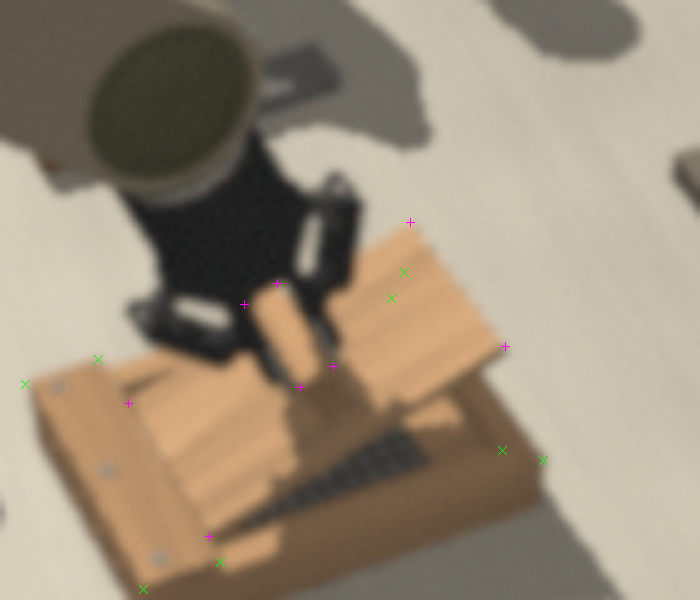

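View pics/wrist3.png

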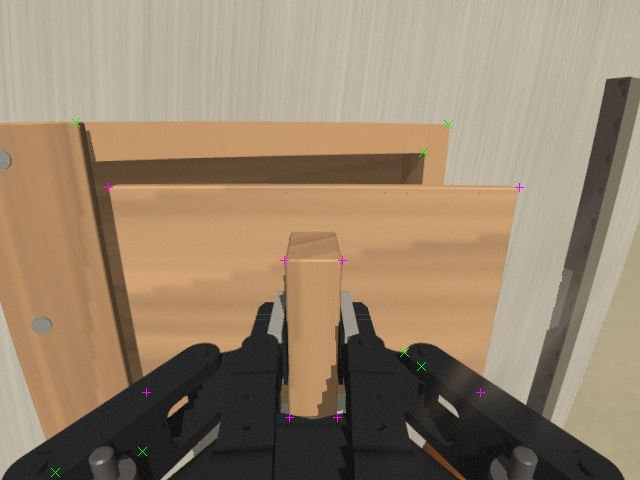

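The board's low end is level with the lip edge and clear below it, and the wrist view shows the tray markers on target. I'll slide in fully, with force checks.

```bash
python3 - <<'E'
from tr import *
from rig import ctrl
s=ctrl.sense(); p0=s['eef_pos']; R0=rq(s['ee_rot'])
D,RD=tcp(-91,18,20)
e,E=rows(p0,R0,line(p0,R0,D,RD,7))
E
```

```text
[[[-0.004, 0.0, 0.0], [0.0, 0.0, 0.0]], [[-0.005, 0.0, 0.0], [0.0, -0.001, 0.0]], [[-0.007, 0.0, 0.0], [0.0, 0.0, 0.0]], [[-0.008, 0.001, 0.001], [0.0, -0.001, 0.0]], [[-0.007, 0.0, 0.0], [0.0, -0.001, 0.0]], [[-0.006, 0.0, 0.0], [0.0, 0.0, 0.0]], [[-0.004, 0.0, 0.0], [0.0, 0.0, 0.0]]]
ends [510.   187.26  61.95] rpyq [ 0.9834  0.0531  0.1735 -0.0095]
```

Request:
play_rows --steps '[[[-0.004,0.0,0.0],[0.0,0.0,0.0]],[[-0.005,0.0,0.0],[0.0,-0.001,0.0]],[[-0.007,0.0,0.0],[0.0,0.0,0.0]],[[-0.008,0.001,0.001],[0.0,-0.001,0.0]],[[-0.007,0.0,0.0],[0.0,-0.001,0.0]],[[-0.006,0.0,0.0],[0.0,0.0,0.0]],[[-0.004,0.0,0.0],[0.0,0.0,0.0]],[[0,0,0],[0,0,0]],[[0,0,0],[0,0,0]]]'

```text
time_s: 9.55
eef_pos: [509.7, 187.3, 61.8]
ee_rot: [-0.01, 0.983, 0.053, 0.173]
force: [-0.3, 0.9, -1.4]
grip_width: 0.22
```

```bash
python3 chk.py 4 side wrist; python3 - <<'E'
from tr import *
from rig import ctrl
s=ctrl.sense(); p0=s['eef_pos']; R0=rq(s['ee_rot'])
# rotate about lower corner
path=[]
for i in range(1,11):
    a=20*(1+np.cos(np.pi*i/10))/2; path.append(tcp(-91,17.0+1.2*a/20 if 1 else 0,a))
e,E=rows(p0,R0,path)
E
```

```text
9.55 [509.73 187.27  61.81] [-0.3  0.9 -1.4] [-0.03  0.3  -0.07] gw 0.2199207634600419 [ 0.14  0.42  1.9  -0.02  0.47  0.05]
tilt 19.99 yaw 0.108 roll -0.02
tray frame (-90, 0, 0) [-91.5  -0.1  17.8]
tray frame (90, 0, 0) [77.6 -0.1 79.3]
[[[0.001, 0.0, 0.001], [0.0, -0.011, 0.0]], [[0.0, 0.0, 0.003], [0.0, -0.031, 0.0]], [[0.001, 0.0, 0.005], [0.0, -0.049, 0.0]], [[0.001, 0.0, 0.006], [0.0, -0.062, 0.0]], [[0.0, 0.0, 0.006], [0.0, -0.069, 0.0]], [[0.001, 0.0, 0.007], [0.0, -0.069, 0.0]], [[0.001, 0.0, 0.006], [0.0, -0.062, 0.0]], [[0.001, 0.0, 0.005], [0.0, -0.049, 0.0]], [[0.0, 0.0, 0.003], [0.0, -0.031, 0.0]], [[0.0, 0.0, 0.001], [0.0, -0.011, 0.0]]]
ends [520.33 188.41  31.31] rpyq [ 9.985e-01  5.400e-02  1.000e-04 -2.000e-04]
```

View pics/side4.png

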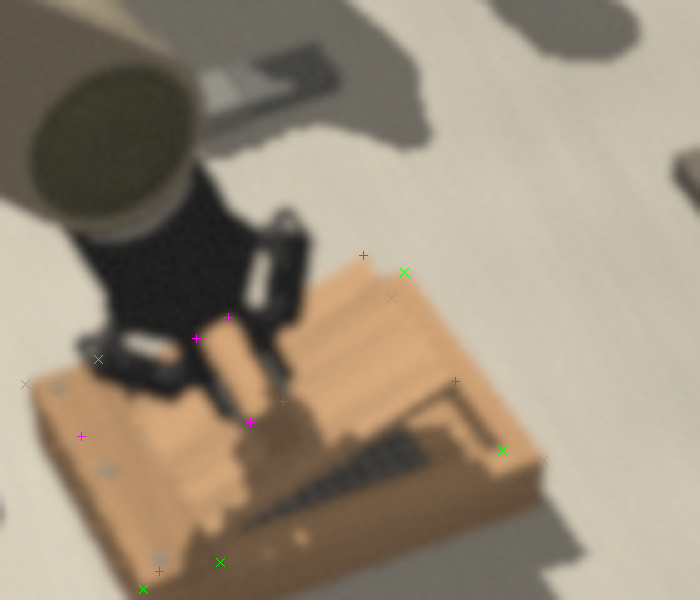

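View pics/wrist4.png

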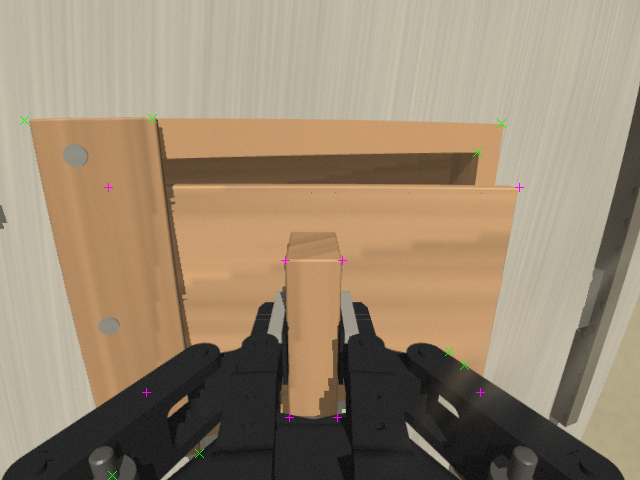

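The end is hooked about 20 mm under the lip with no contact force. Next I'll swing the far end down about the hooked corner.

Request:
play_rows --steps '[[[0.001,0.0,0.001],[0.0,-0.011,0.0]],[[0.0,0.0,0.003],[0.0,-0.031,0.0]],[[0.001,0.0,0.005],[0.0,-0.049,0.0]],[[0.001,0.0,0.006],[0.0,-0.062,0.0]],[[0.0,0.0,0.006],[0.0,-0.069,0.0]],[[0.001,0.0,0.007],[0.0,-0.069,0.0]],[[0.001,0.0,0.006],[0.0,-0.062,0.0]],[[0.001,0.0,0.005],[0.0,-0.049,0.0]],[[0.0,0.0,0.003],[0.0,-0.031,0.0]],[[0.0,0.0,0.001],[0.0,-0.011,0.0]],[[0,0,0],[0,0,0]],[[0,0,0],[0,0,0]]]'

```text
time_s: 10.85
eef_pos: [519.9, 188.4, 31.3]
ee_rot: [-0.0, 0.999, 0.054, 0.0]
force: [-0.4, -0.9, -2.1]
grip_width: 0.22
```

```bash
python3 chk.py 5 side wrist
```

```text
10.85 [519.94 188.45  31.28] [-0.4 -0.9 -2.1] [-0.03  0.   -0.01] gw 0.21955710807554407 [0.14 0.61 1.62 0.   0.91 0.03]
tilt 0.01 yaw 0.1082 roll -0.02
tray frame (-90, 0, 0) [-91.5  -0.   17.2]
tray frame (90, 0, 0) [88.5  0.  17.2]
```

View pics/wrist5.png

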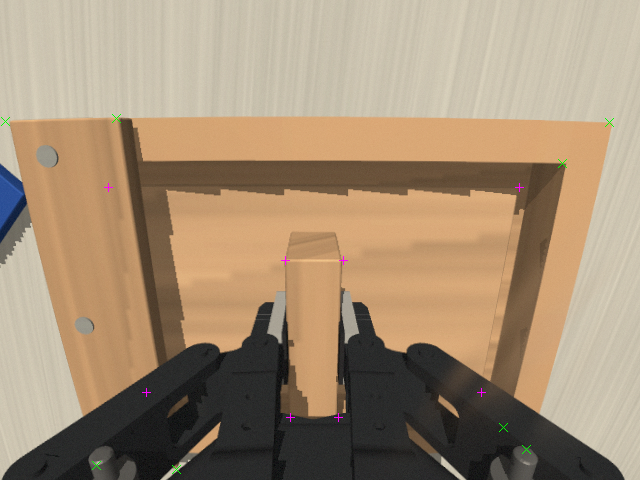

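View pics/side5.png

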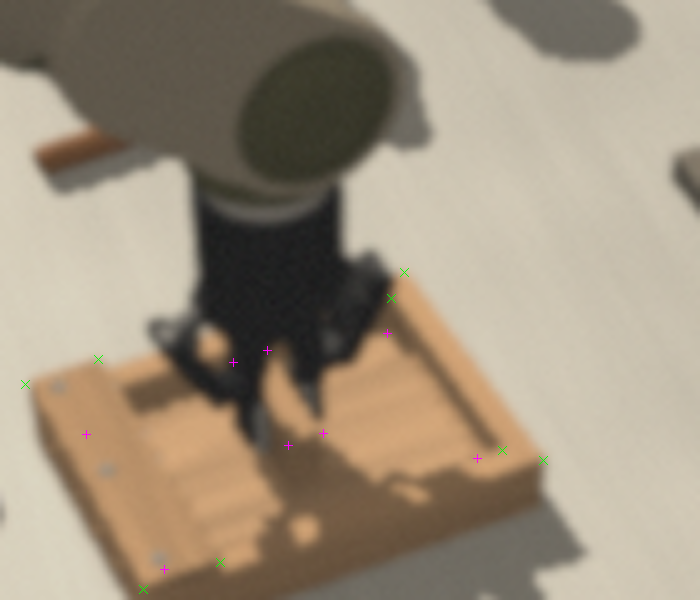

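The board is flat inside the rim, about 1 mm above the seat. I'll lower it to touch.

Request:
play_rows --steps '[[[0,0,0.001],[0,0,0]],[[0,0,0],[0,0,0]],[[0,0,0.001],[0,0,0]],[[0,0,0],[0,0,0]],[[0,0,0],[0,0,0]]]'

```text
time_s: 11.45
eef_pos: [520.1, 188.4, 30.1]
ee_rot: [-0.0, 0.999, 0.054, -0.0]
force: [-3.7, -1.5, 5.7]
grip_width: 0.22
```

Contact with the seat at 5.7 N and TCP z 30.1, which is 14.1 + 16 as expected. I'll open and then retreat straight up.

Request:
play_rows --steps '[[[0,0,0],[0,0,0]],[[0,0,0],[0,0,0]],[[0,0,0],[0,0,0]],[[0,0,0],[0,0,0]],[[0,0,0],[0,0,0]],[[0,0,0],[0,0,0]],[[0,0,0],[0,0,0]],[[0,0,0],[0,0,0]]]' --grip 0.5

```text
time_s: 12.25
eef_pos: [520.1, 188.4, 29.7]
ee_rot: [-0.0, 0.999, 0.054, -0.0]
force: [1.4, -0.3, -0.2]
grip_width: 0.493
```

Request:
play_rows --steps '[[[0,0,-0.007],[0,0,0]],[[0,0,-0.015],[0,0,0]],[[0,0,-0.025],[0,0,0]],[[0,0,-0.04],[0,0,0]],[[0,0,-0.05],[0,0,0]],[[0,0,-0.04],[0,0,0]],[[0,0,-0.02],[0,0,0]],[[0,0,0],[0,0,0]],[[0,0,0],[0,0,0]]]'

```text
time_s: 13.15
eef_pos: [519.8, 188.3, 177.3]
ee_rot: [-0.0, 0.999, 0.054, -0.0]
force: [-0.6, -0.5, -0.2]
grip_width: 0.499
```

```bash
cat > fin.py <<'E'
from tr import *
from rig import ctrl,cams
s=ctrl.sense(); print(s['time_s'],s['eef_pos'],s['force'],s['grip_width'])
bp=list(place(TP,[(-1.5,0,0)])[0]); 
for n in ("wrist","side"):
    ci=cams.camera_info(n); im=cams.capture(n)[:,:,::-1].copy()
    off=(0,0);sc=1
    if n=="side": sc=5;off=(235,100);im=cv2.resize(im[100:220,235:375],None,fx=5,fy=5,interpolation=cv2.INTER_CUBIC)
    for P in [(90,55,24),(90,-55,24),(-90,55,24),(-90,-55,24),(10,35,60),(10,-35,60),(-10,35,60),(-10,-35,60)]:
        u=(proj(ci,place((bp[0],bp[1],TP[2]),[P]))[0]-off+.5)*sc-.5; cv2.drawMarker(im,tuple(int(round(v)) for v in u),(255,0,255),0,9)
    for P in [(113,83,38),(113,-83,38),(-71,83,48),(-71,-83,48),(97,67,38),(97,-67,38)]:
        u=(proj(ci,place(TP,[P]))[0]-off+.5)*sc-.5; cv2.drawMarker(im,tuple(int(round(v)) for v in u),(0,255,0),1,9)
    cv2.imwrite(f"pics/{n}6.png",im)
E
python3 fin.py
```

```text
13.15 [519.83285532 188.33305936 177.26722119] [-0.59146385 -0.49670977 -0.15418884] 0.4991578977846128
```

View pics/wrist6.png

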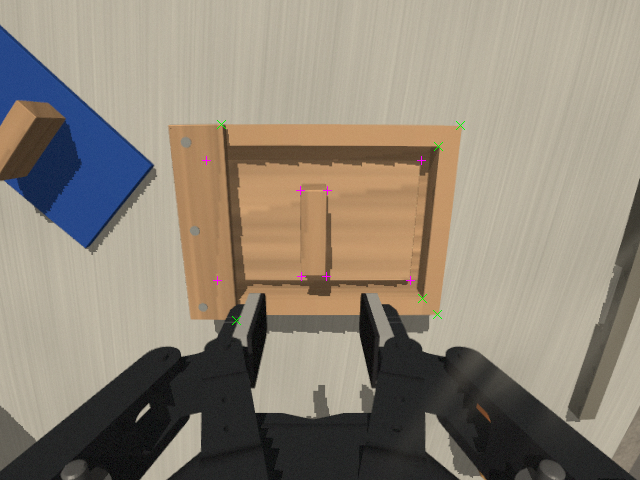

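View pics/side6.png

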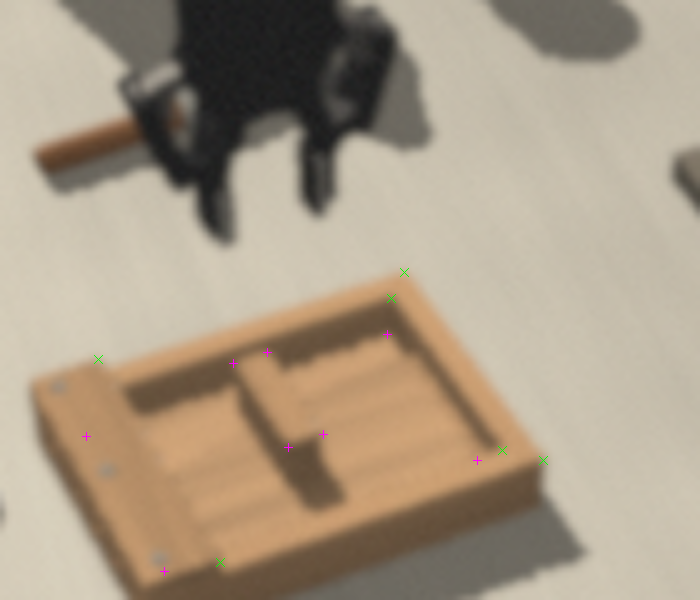

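The wrist view shows the board's far corners at (421,161) and (410,280), where a flat board on the seat should be. The grip bar matches at (300–327, 190–276), the lip covers the near end, and the gripper is well clear. Handing in.

```bash
python3 - <<'E'
from rig import ctrl
print(ctrl.finish_job())
E
```

```text
the job is handed in; nothing more can be done
None
```

The long pine board now lies flat on the hive floor's seat, with its near end under the lip. I handed the job in at about 13.3 s; no verdict is reported.

- **What I did:** I gripped the board by its bar, tilted it 20° and slid the low end about 20 mm under the lip. I then swung the far end down, set it on the seat and let go. I never went near the short board, the jar or the blue look-alikes.
- **Forces:** No reading went above about 7 N, the highest being the touch on the seat. The tool height at that contact was 30.1 mm, as expected for a board lying on the 16 mm seat.
- **Last pictures:** In the wrist picture, taken with the gripper raised about 147 mm, the board's far corners and bar sit within about 1–2 pixels of where a flat, seated board should be.
- **Disagreements:** The side camera's overlay was off by 1–2 pixels for tray and board alike. In the wrist views the lip sat about 2–3 mm farther along x than my tray fit, within the roughly 5 mm of play at that end.
- **Not checked:** I took no final top view, so that the short board and jar are unmoved rests on my not having gone near them.

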